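Shut the glass torch down and clip the lock-out clamp on its heat shield

ROBOT

A 6-joint arm with a two-finger parallel gripper is mounted at the origin on the work surface. World frame = base frame: x ahead of the robot, y to its left, z up, the work surface at z = 0. Lengths are in m, angles in rad, forces in N, time in s.
With the tool pointing down it reaches from about 0.25 to 0.725 m from the base axis. Payload 4 kg.
Tool frame: the origin (TCP) lies on the centre line of the jaws, within the pads' length; the fingertips stand 14 mm ahead of it and the grasp point (between the pads) lies 5 mm behind it; z points along the fingers, y is the direction in which the jaws open and shut (so a half turn about z gives the same grasp; the last joint's range is limited). The gripper opens to 85 mm and grips with 20 to 120 N. Pads are 22 mm wide; open, the fingers measure 114 mm over their backs; the gripper's body (76 mm by 85 mm) begins 54 mm behind the grasp point. The pads swing forward as they close: fully open they stand 13 mm farther back than shut.
Start: joints at [-1.139, 0.241, 0.005, 1.335, 0, 1.571], TCP at [0.209, -0.454, 0.245] pointing down, gripper open.
Joint ranges: [-2.72, 2.72], [-1.05, 1.87], [-1.09, 1.28], [-1.99, 2.15], [-1.42, 1.44], [-3.14, 3.14]. Speed limits (rad/s): [2.79, 2.79, 3.14, 3.14, 3.14, 3.14].

INTERFACE

Orientations are given as [roll, pitch, yaw] about the fixed x, y, z axes, in that order (R = Rz(yaw) Ry(pitch) Rx(roll)).
In Python, from rig import manip gives the robot as it stands. The module is installed in compiled form; this text tells all that it offers.
- The arm moves only by the tool play_rows, never from a script. Its argument "commands" is a list of rows, each a list of 7 numbers: the turn, a rotation vector about the tool's x, y, z in degrees, then the shift along the tool's x, y, z in m, then the finger opening in m, from 0 to 0.0854. In form: [[ax, ay, az, tx, ty, tz, jaw], ...]. A call has 1 to 10 rows; each row shifts and turns the commanded pose from where the row before left it, along the tool's axes as they then stand; what a row does not reach is not made up. A row lasts 1/8 s, in which the tool goes at most 62.5 mm and 10.7 degrees, less where a joint would pass 70% of its speed; a pose out of reach is approached as far as the arm can. A call is refused whole if a number of a shift passes 0.0625 or a number of a turn 10.7, either way. A call with a gripper value outside its range is refused whole. The fingers move at their own pace and stop on an object; the grip force is fixed at half the most. Time passes only in rows, so rows that do not move let the fingers close. It gives the time, the measured TCP pose, the force and the opening at its end, in the units of the state.
- manip.get_obs(): the state, without advancing time (a new reading comes with each control period).
- manip.camera(name): name is "scene" or "top" or "wrist"; returns (picture, depth): 420x560x3 uint8, red, green, blue; 420x560 float32, m along the optical axis (not along the pixel's ray), 0 where there is no reading.
- manip.calibration(name): a dict with "K" (3x3 intrinsics, pixels), "R" (3x3) and "t" (3): a world point X has camera coordinates R X + t. Camera axes: x right, y down, z forward; pixel columns grow to the right and rows downward; lengths in m; the calibration is good to about 2 mm. The wrist camera is an equidistant fisheye: a pixel r from the principal point sees the ray r / f radians off the axis. A picture is of the moment at which its call begins: read the wrist's pose just before it. calibration takes no time and is no camera call; for the wrist camera it gives the pose at the moment of the call.
- manip.close_job(): hands the job in, once; it reports no verdict.
The state is a dict: "time_s": time; "joint_positions": joint angles; "dq": joint speeds; "joint_torque": joint torques, N m; "position": TCP position; "ee_rot": TCP orientation; "wrist_force": force on the tool from outside, world axes, zero at the start; "wrist_torque": the same for the moment, N m; "gripper_width": opening from 0.0 (shut) to 1.0 (fully open).
Only numpy, scipy, OpenCV 4.12 (cv2) and the standard library are available. Lean on these libraries where they do the work, as an engineer would, in place of code of your own. Each camera call takes 0.05 s, during which the arm holds its last target. There are 200 camera calls.

TASK

Shut the glassworking torch down for the night: first turn its gas knob clockwise all the way to its end stop, then take the spring clamp off its rack, open it and clip it over the top edge of the leaning heat shield, square to the plate and pushed fully home so that the button in its throat is pressed in, and let go. Feel for the edge and do not ram the shield, keep its lean as it is, and leave the other things on the bench where they are.

Things in the scene. Friction and masses are not known exactly. Their poses are not given: they have to be found in the camera images.
- gas_knob (a joint): Gas knob on top of the torch. Angle in rad, 0 = fully open, grows clockwise seen from above; the end stop (gas off) is at 2.6. Starts between 0.2 and 1.0, turns with light friction (0.06 N m) and stays where it is left.
- gas_knob_grip (a point): On the knob's vertical axis at the height to grip, 123 mm above the bench. Black plastic: a disc 44 mm across and, standing on it, an upright bar 42 mm long (this frame's x) and 14 mm thick (y), its top 7 mm above this point, its foot 23 mm below. x and y turn with the knob, z is up.
- torch: Fixed bench torch on a dark steel foot 150 (x) x 100 mm; origin at the middle of its underside. The knob stands at x = -40 mm on a block, the brass burner (top 101 mm above the bench) points to +x.
- clamp_grip (a point): Spring clamp, 114 mm long, 24 mm wide, about 0.15 kg; this point is midway between its two black handles. z to the handle ends (16 mm beyond this point), x across handles and jaws, y along the hinge. The throat is 62 mm, the jaw tips 98 mm below this point. It starts upright, handles up, hung astride its rack's top edge.
- clamp_jaw_a (a joint): Opening of one jaw (rad; the other mirrors it). 0 = shut by its spring: jaw gap 5 mm, handles splayed in a V, 53 mm over their outsides at clamp_grip and 61 mm at their ends. Squeezing the handles (15 N each) opens the jaws; at the stop, 0.26, the handles are parallel, 30 mm over all, jaw tips 34 mm apart. 40 N holds it at the stop.
- clamp_button (a joint): Sprung steel button in the clamp's throat, between the jaws: 0 = out, its tip at the throat; grows in m as an edge pushes it in towards the handles, 0.006 = fully in. It takes 3.5 N to start and about 8 N fully in; the shut jaws grip well enough to keep it in, but fingers that draw back as they open drag the clamp off again: press it home while letting the handles spread.
- rack: Fixed clamp rack: upright steel blade 4 mm thick (x), 110 mm wide (y), its top edge 100 mm above the bench, on a foot 90 x 130 mm; origin at the middle of its underside.
- shield_axis (a point): Middle of the heat shield's tilt axis, 30 mm above the bench. This frame leans with the shield: z up along the plate, x square to it, y along its top edge. The lean, 0.2 to 0.5 rad, top towards the robot, is held by friction. The top edge, at an unknown height, lies 85 to 125 mm from here along z: find it by touch or sight.
- channel_top (a point): Middle of the upper rim of the shield's tilting channel, 38 mm up from shield_axis along its z; same axes.
- shield: Fixed foot of the heat shield, dark steel, 100 x 150 x 12 mm, origin at the middle of its underside, with 46 mm high cheeks. They carry a steel channel (21 mm thick, up to 38 mm from the tilt axis) and in it a plain aluminium plate 140 mm wide, 8 mm thick.
- paddle: Bystander: lying graphite paddle, 190 mm long along x, 34 mm wide, 22 mm high. Origin on the bench under its middle.
- pick: Bystander: lying pick with a handle, 190 mm long along x. Origin under it.
- jar: Bystander: amber jar, 60 mm across, 85 mm high. Origin at its underside.
- marver: Bystander: flat steel block 90 x 70 x 20 mm. Origin at its underside.
- tin: Bystander: aluminium tin, 72 mm across, 60 mm high. Origin at its underside.
- dish: Bystander: white bowl, 100 mm across, 35 mm high. Origin at its underside.
There are look-alikes about, which are no part of the job. Leave any green or orange look-alike of the torch alone.

How it is judged:
By the outcome, as a careful person would: the job done as asked, in the order asked, and still so for the second after the job is handed in, with the robot touching nothing.
It also fails if it takes over 70 s, if anything falls off the work surface, if the arm or the gripper's body presses on something with over 40 N, if the wrist force passes 120 N, or if a joint passes its speed limit or range.

## Working session

There is one attempt and no reset: what is moved stays moved. The work goes in short steps, Python scripts to look and compute and a tool call to move; the robot and the scene stay as the last step left them, time stands still between calls to the robot, and variables do not carry over. Pictures are saved under pics/ and viewed, about 8 in all and at most 12, crops included, and the job is handed in when it is done.

Besides the shell and the picture viewer there is one more tool, called after "Call:" as name(argument=value, ...) on one line, values as JSON. play_rows: Moves the arm, as the interface text tells. Its arguments: {"type":"object","properties":{"commands":{"type":"array"}},"required":["commands"]}

```bash
mkdir -p pics; cat > h.py <<'E'
import numpy as np, cv2
from rig import manip
def grab(name,fn=None):
    c=manip.calibration(name); p,d=manip.camera(name)
    if fn: cv2.imwrite('pics/'+fn,p[:,:,::-1])
    np.savez(''+name+'.npz',p=p,d=d,**{k:np.array(c[k]) for k in 'KRt'})
    return p,d,c
def cloud(name):
    z=np.load(''+name+'.npz'); d=z['d'];K=z['K']
    v,u=np.mgrid[:d.shape[0],:d.shape[1]]
    X=np.stack([(u-K[0,2])/K[0,0]*d,(v-K[1,2])/K[1,1]*d,d],-1)
    W=(X-z['t'])@z['R']; W[d==0]=np.nan
    return z['p'],W
E
python3 - <<'E'
from h import *
for n in('scene','top'):
    p,d,c=grab(n,n+'1.png'); print(n,c, d[d>0].min(),d.max())
print(manip.get_obs())
a=cv2.imread('pics/top1.png')
E
```

```text
scene {'K': array([[530.81034787,   0.        , 272.60782586],
       [  0.        , 530.81034787, 217.55411563],
       [  0.        ,   0.        ,   1.        ]]), 'R': array([[ 0.5355083 ,  0.84444487, -0.01198821],
       [ 0.69504652, -0.44874135, -0.56173084],
       [-0.47973033,  0.29247916, -0.82723319]]), 't': array([-0.3520401 , -0.29768576,  1.71361367])} 0.9308422 3.3844085
top {'K': array([[457.69237141,   0.        , 286.43408817],
       [  0.        , 457.69237141, 208.96971741],
       [  0.        ,   0.        ,   1.        ]]), 'R': array([[ 2.69840908e-02, -9.99635755e-01,  4.64425397e-04],
       [-9.88002263e-01, -2.67407252e-02, -1.52106746e-01],
       [ 1.52063761e-01,  3.64560890e-03, -9.88363962e-01]]), 't': array([0.05090503, 0.58562148, 1.14754801])} 0.79251355 2.1568966
{'time_s': 0.1, 'joint_positions': array([-1.13899984e+00,  2.41327361e-01,  3.85923045e-03,  1.33519503e+00,
       -1.01496064e-05,  1.57082960e+00]), 'dq': array([ 0.00049178, -0.00160147,  0.00212715,  0.00092324, -0.00148414,
        0.00067733]), 'joint_torque': array([ 5.60366079e-04, -3.73137474e+01,  2.53010398e+01,  1.08617530e-02,
       -1.86980662e-05,  2.41145079e-05]), 'position': array([ 0.20902399, -0.45362089,  0.24450719]), 'ee_rot': array([-3.13972583e+00,  1.02117019e-05,  4.31763233e-01]), 'wrist_force': array([ 0.1890374 ,  0.05952592, -0.08263835]), 'wrist_torque': array([-3.06978958e-02, -1.80786296e-03,  1.29486066e-05]), 'gripper_width': 1.002548308142298}
```

View pics/top1.png

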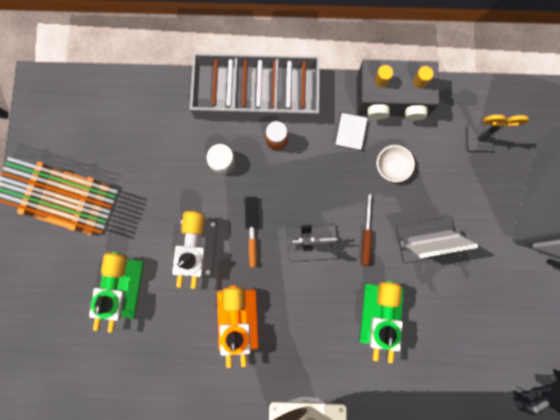

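View pics/scene1.png

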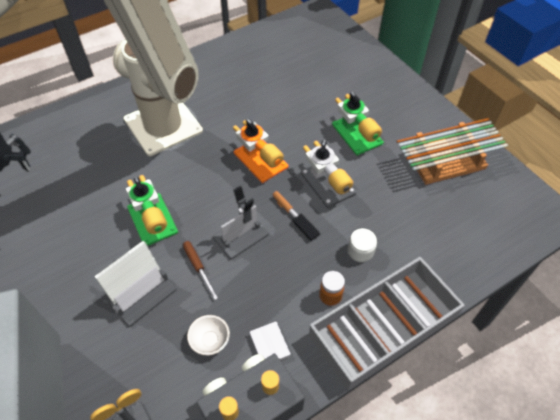

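The true torch (dark foot) is at top (190,245) with its knob at (187,261). The clamp on its rack is at (307,238) and the shield at (440,243). In the scene view they are at (322,155), (243,205) and (132,280).

```bash
python3 - <<'E'
from h import *
np.set_printoptions(precision=4,suppress=True)
def ob(P):
    c=P[:,:2].mean(0); w,V=np.linalg.eigh(np.cov((P[:,:2]-c).T)); a=np.degrees(np.arctan2(V[1,1],V[0,1])); 
    Q=(P[:,:2]-c)@V
    return len(P),c,'long-axis deg',a,'ext',np.ptp(Q[:,1]),np.ptp(Q[:,0]),'mid',c+V@((Q.max(0)+Q.min(0))/2)
T={}
for n in('top','scene'):
    p,W=cloud(n); g=p.astype(int).sum(-1); T[n]=(p,W,g)
W=T['top'][1]
k0=np.nanmedian(W[256:267,183:192].reshape(-1,3),0); c0=np.nanmedian(W[232:244,300:312].reshape(-1,3),0); s0=np.nanmedian(W[238:248,430:450].reshape(-1,3),0)
print('rough',k0,c0,s0)
for n,(p,W,g) in T.items():
    ok=~np.isnan(W[...,2])
    near=lambda q,r: ok&(np.hypot(W[...,0]-q[0],W[...,1]-q[1])<r)
    m=near(k0,.05)&(g<200)&(W[...,2]>.085); print(n,'knob all',ob(W[m]),W[m][:,2].max())
    m=near(k0,.05)&(g<200)&(W[...,2]>.115); print(n,'knob bar',ob(W[m]))
    m=near(k0,.15)&(W[...,2]>.045)&(p[...,0]>180)&(p[...,2]<110)&(p[...,1]>110); print(n,'burner',ob(W[m]))
    m=near(c0,.06)&(W[...,2]>.11); print(n,'clamp top',ob(W[m]),W[m][:,2].max())
    for a,b in((.11,.13),(.13,.15),(.15,.2),(.085,.105)):
        m=near(c0,.09)&(W[...,2]>a)&(W[...,2]<b); 
        if m.sum()>5: print(n,a,b,ob(W[m]))
    m=near(s0,.13)&(W[...,2]>.075)&(g>330); P=W[m]; c=P.mean(0); w,V=np.linalg.eigh(np.cov((P-c).T)); nrm=V[:,0]*np.sign(V[0,0])
    print(n,'shield',len(P),c,'n',nrm,'rms',w[0]**.5,'lean',np.arcsin(abs(nrm[2])),'yaw',np.degrees(np.arctan2(nrm[1],nrm[0])),'zmax',np.percentile(P[:,2],[50,90,98,100]))
    e=P[P[:,2]>np.percentile(P[:,2],90)]; print('edge',ob(e))
# enlarged crops
a=T['top'][0][190:290,150:250]; b=T['top'][0][190:290,260:360]; s=T['top'][0][190:290,390:490]; 
c=T['scene'][0][130:230,280:380]; d=T['scene'][0][165:265,200:300]; f=T['scene'][0][230:330,85:185]
im=np.vstack([np.hstack([a,b,s]),np.hstack([c,d,f])])[:,:,::-1]
cv2.imwrite('pics/crop1.png',cv2.resize(im,(780,520),interpolation=cv2.INTER_CUBIC))
E
```

```text
rough [0.4395 0.3021 0.122 ] [0.5025 0.0186 0.129 ] [ 0.5025 -0.314   0.0898]
top knob all (149, array([0.4416, 0.3008]), 'long-axis deg', np.float64(155.776012054304), 'ext', np.float64(0.03560482803310157), np.float64(0.03552095823173816), 'mid', array([0.4419, 0.3049])) 0.1340239290795096
top knob bar (67, array([0.4465, 0.301 ]), 'long-axis deg', np.float64(140.31341079768129), 'ext', np.float64(0.03522899177585624), np.float64(0.013909213105695244), 'mid', array([0.4441, 0.3044]))
top burner (780, array([0.448 , 0.2628]), 'long-axis deg', np.float64(-151.5661432506109), 'ext', np.float64(0.2639207196573291), np.float64(0.13507824222599443), 'mid', array([0.4329, 0.2851]))
top clamp top (289, array([0.501 , 0.0176]), 'long-axis deg', np.float64(-174.9929430248655), 'ext', np.float64(0.06009929291513931), np.float64(0.034369778463741306), 'mid', array([0.5   , 0.0174])) 0.181888680873939
top 0.11 0.13 (79, array([0.5001, 0.0175]), 'long-axis deg', np.float64(95.96012818795525), 'ext', np.float64(0.03449320034259577), np.float64(0.019138997694914627), 'mid', array([0.5022, 0.0177])
[... 2294 characters left out ...]
.81980093439086), 'ext', np.float64(0.06077111083464578), np.float64(0.026402507619104933), 'mid', array([0.4987, 0.015 ]))
scene 0.085 0.105 (173, array([ 0.5034, -0.0085]), 'long-axis deg', np.float64(91.72431271419893), 'ext', np.float64(0.10858086963061656), np.float64(0.02689019704794089), 'mid', array([ 0.5008, -0.0058]))
scene shield 1505 [ 0.4936 -0.318   0.1131] n [0.9218 0.1865 0.3398] rms 0.0023339717828366074 lean 0.34666168311232054 yaw 11.435032484081677 zmax [0.1135 0.1421 0.1457 0.1495]
edge (151, array([ 0.4827, -0.322 ]), 'long-axis deg', np.float64(101.45319714498034), 'ext', np.float64(0.138428427823755), np.float64(0.012557749955440886), 'mid', array([ 0.4822, -0.3181]))
```

View pics/crop1.png

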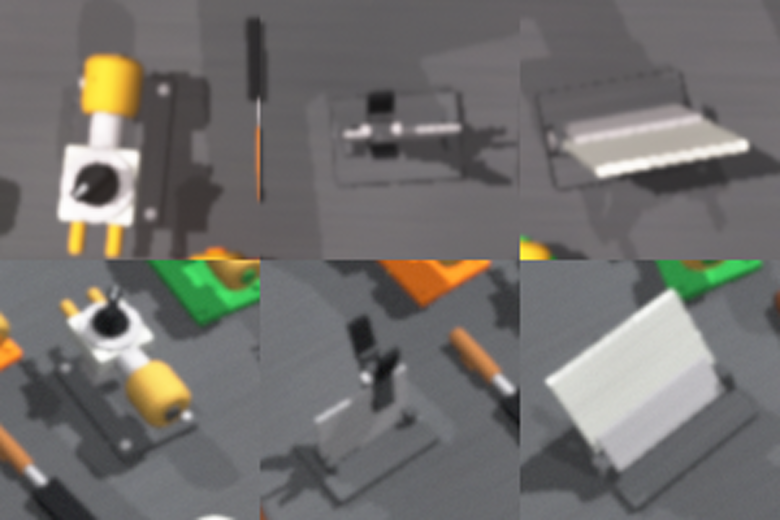

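The crops confirm the knob bar on the plain torch (top 187,261), the clamp handles in a V along world x, and the plate's top edge leaning towards the robot. Next I move over the knob and look from near.

```bash
cat >> h.py <<'E'
from scipy.spatial.transform import Rotation as Ro
np.set_printoptions(precision=4,suppress=True)
def pose():
    o=manip.get_obs(); return np.array(o['position']),Ro.from_euler('xyz',o['ee_rot']),o
def down(yaw): return Ro.from_euler('xyz',[np.pi,0,np.radians(yaw)])
def plan(p1,R1,n,jaw,start=None):
    """n equal rows from the present (or given) pose to p1,R1"""
    p0,R0=start if start else pose()[:2]
    rv=(R0.inv()*R1).as_rotvec(degrees=True)/n; st=(np.array(p1)-p0)/n
    out=[];p=p0.copy();R=R0
    for i in range(n):
        want=p0+st*(i+1); t=np.round(R.inv().apply(want-p),4); a=np.round(rv,1)
        out.append([*a.tolist(),*t.tolist(),jaw]); p=p+R.apply(t); R=R*Ro.from_rotvec(a,degrees=True)
    for r in out: print(r)
    print('max',np.abs(np.array(out)).max(0)); return p,R
E
python3 - <<'E'
from h import *
plan([.443,.302,.225],down(124),16,.085)
E
```

```text
[-0.0, -0.0, -6.2, 0.033, -0.0368, 0.0013, 0.085]
[-0.0, -0.0, -6.2, 0.0369, -0.033, 0.0013, 0.085]
[-0.0, -0.0, -6.2, 0.0401, -0.0288, 0.0013, 0.085]
[-0.0, -0.0, -6.2, 0.0431, -0.0243, 0.0013, 0.085]
[-0.0, -0.0, -6.2, 0.0454, -0.0195, 0.0012, 0.085]
[-0.0, -0.0, -6.2, 0.0473, -0.0145, 0.0013, 0.085]
[-0.0, -0.0, -6.2, 0.0485, -0.0093, 0.0013, 0.085]
[-0.0, -0.0, -6.2, 0.0493, -0.004, 0.0013, 0.085]
[-0.0, -0.0, -6.2, 0.0494, 0.0013, 0.0013, 0.085]
[-0.0, -0.0, -6.2, 0.049, 0.0067, 0.0013, 0.085]
[-0.0, -0.0, -6.2, 0.048, 0.0119, 0.0013, 0.085]
[-0.0, -0.0, -6.2, 0.0464, 0.017, 0.0013, 0.085]
[-0.0, -0.0, -6.2, 0.0443, 0.0219, 0.0012, 0.085]
[-0.0, -0.0, -6.2, 0.0417, 0.0266, 0.0013, 0.085]
[-0.0, -0.0, -6.2, 0.0385, 0.031, 0.0013, 0.085]
[-0.0, -0.0, -6.2, 0.035, 0.0349, 0.0013, 0.085]
max [0.     0.     6.2    0.0494 0.0368 0.0013 0.085 ]
```

Call:
play_rows(commands=[[0,0,-6.2,0.033,-0.037,0.001,0.085],[0,0,-6.2,0.037,-0.033,0.001,0.085],[0,0,-6.2,0.04,-0.029,0.001,0.085],[0,0,-6.2,0.043,-0.024,0.001,0.085],[0,0,-6.2,0.045,-0.0195,0.001,0.085],[0,0,-6.2,0.047,-0.0145,0.001,0.085],[0,0,-6.2,0.0485,-0.009,0.001,0.085],[0,0,-6.2,0.049,-0.004,0.001,0.085]])

```text
time_s: 1.1
position: [0.3259, -0.0757, 0.2371]
ee_rot: [3.141, 0.0, 1.301]
wrist_force: [1.0, -0.1, 0.3]
gripper_width: 0.993
```

Call:
play_rows(commands=[[0,0,-6.2,0.0494,0.001,0.001,0.085],[0,0,-6.2,0.049,0.0067,0.001,0.085],[0,0,-6.2,0.048,0.012,0.001,0.085],[0,0,-6.2,0.0464,0.017,0.001,0.085],[0,0,-6.2,0.0443,0.022,0.001,0.085],[0,0,-6.2,0.0417,0.0266,0.001,0.085],[0,0,-6.2,0.0385,0.031,0.001,0.085],[0,0,-6.2,0.035,0.035,0.001,0.085],[0,0,0,0,0,0,0.085]])

```text
time_s: 2.22
position: [0.443, 0.3034, 0.2277]
ee_rot: [-3.14, -0.0, 2.167]
wrist_force: [-0.6, -0.5, -0.5]
gripper_width: 0.993
```

```bash
python3 - <<'E'
from h import *
p,R,o=pose(); print(p,R.as_euler('xyz',degrees=True),o['joint_positions'])
pic,d,c=grab('wrist','w1.png'); print(c,'cam pos',-c['R'].T@c['t'])
E
```

```text
[0.443  0.3034 0.2277] [-179.9197   -0.0216  124.162 ] [0.6003 0.3228 0.0706 1.32   0.0004 1.5748]
{'K': array([[325.1923,   0.    , 277.0806],
       [  0.    , 325.1923, 209.7152],
       [  0.    ,   0.    ,   1.    ]]), 'R': array([[ 0.8278,  0.561 ,  0.    ],
       [ 0.5352, -0.7897,  0.2999],
       [ 0.1683, -0.2483, -0.954 ]]), 't': array([-0.5365, -0.0318,  0.3628])} cam pos [0.4    0.366  0.3557]
```

View pics/w1.png

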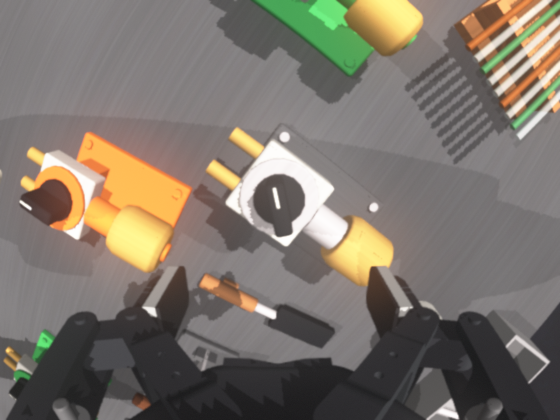

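The knob disc is at about (275,198), with the white line on the bar's top running from (275,187) to (281,208). The torch is dark-footed and its burner points lower right.

```bash
cat >> h.py <<'E'
def ray(u,v,f='wrist'):
    z=np.load(''+f+'.npz');K=z['K'];R=z['R'];x=np.array([u-K[0,2],v-K[1,2]]);r=np.hypot(*x);th=r/K[0,0]
    d=np.array([*(x/max(r,1e-9)*np.sin(th)),np.cos(th)]); return -R.T@z['t'],R.T@d
def hit(u,v,h):
    o,d=ray(u,v); return o+d*(h-o[2])/d[2]
E
python3 - <<'E'
from h import *
p=np.load('wrist.npz')['p'].astype(int)
v,u=np.mgrid[:420,:560]
m=(abs(u-278)<14)&(v>180)&(v<214)&(p.min(-1)>150)
pts=np.array([hit(a,b,.130) for a,b in zip(u[m],v[m])])
c=pts.mean(0);w,V=np.linalg.eigh(np.cov(pts[:,:2].T));print('mark',len(pts),c,np.degrees(np.arctan2(V[1,1],V[0,1])),w**.5)
# knob black: disc plane .1
m=((u-278)**2+(v-205)**2<45**2)&(p.max(-1)<85)
mm=m.astype(np.uint8); n,l,s,ce=cv2.connectedComponentsWithStats(mm); i=1+s[1:,4].argmax(); print(s[i],ce[i])
cn=max(cv2.findContours((l==i).astype(np.uint8),0,1)[0],key=cv2.contourArea)[:,0]
pb=np.array([hit(a,b,.1) for a,b in cn]);
print('minAreaRect z.1',cv2.minEnclosingCircle(pb[:,:2].astype(np.float32)*1000))
im=cv2.resize(np.load('wrist.npz')['p'][150:270,210:370,::-1],(800,600),interpolation=cv2.INTER_CUBIC);cv2.imwrite('pics/k.png',im)
E
```

```text
mark 94 [0.4341 0.3142 0.13  ] 135.88924847964708 [0.0009 0.0045]
[255 192  29  44 490] [266.7    211.1551]
minAreaRect z.1 ((442.1482238769531, 293.3470153808594), 21.18134307861328)
```

View pics/k.png

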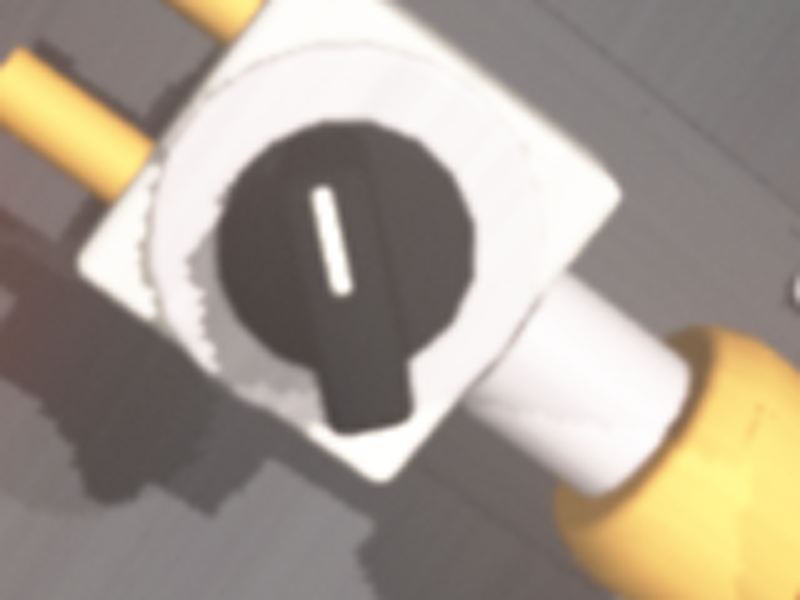

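```bash
python3 - <<'E'
from h import *
c=hit(279.4,198.6,.1); print('disc c',c, 'r',[np.linalg.norm(hit(279.4+25.4*np.cos(a),198.6+25.4*np.sin(a),.1)-c) for a in(0,1.57,3.14)])
# bar end corners at top z .130 : crop (335,432),(410,418)
for q in((335,432),(410,418)):
    print(hit(210+q[0]/5,150+q[1]/5,.130))
a=hit(210+323/5,150+190/5,.13);b=hit(210+343/5,150+293/5,.13);print(a,b,np.degrees(np.arctan2(*(a-b)[1::-1])))
plan([c[0],c[1],.16],down(136),4,.085)
E
```

```text
disc c [0.4414 0.3084 0.1   ] r [np.float64(0.020772384744469623), np.float64(0.022025750617110776), np.float64(0.020749972370190398)]
[0.4515 0.2899 0.13  ]
[0.4595 0.298  0.13  ]
[0.4293 0.3197 0.13  ] [0.4403 0.3086 0.13  ] 134.70428338811578
[-0.0, -0.0, -3.0, 0.0016, 0.0008, 0.017, 0.085]
[-0.0, -0.0, -3.0, 0.0015, 0.0008, 0.017, 0.085]
[-0.0, -0.0, -3.0, 0.0014, 0.0009, 0.0169, 0.085]
[-0.0, -0.0, -3.0, 0.0014, 0.001, 0.017, 0.085]
max [0.     0.     3.     0.0016 0.001  0.017  0.085 ]
```

Two estimates agree: centre (0.441, 0.3085), bar at 135°. I descend and grip.

Call:
play_rows(commands=[[0,0,-2.7,0.0015,0.001,0.02,0.085],[0,0,-2.7,0.0015,0.001,0.02,0.085],[0,0,-2.7,0.0015,0.001,0.02,0.085],[0,0,-2.7,0.0005,0,0.02,0.085],[0,0,0,0,0,0.02,0.06],[0,0,0,0,0,0.01,0.04],[0,0,0,0,0,0,0.0],[0,0,0,0,0,0,0.0],[0,0,0,0,0,0,0.0]])

```text
time_s: 3.4
position: [0.4428, 0.3065, 0.1203]
ee_rot: [3.14, 0.001, 2.351]
wrist_force: [0.5, -0.5, 2.5]
gripper_width: 0.15
```

```bash
python3 - <<'E'
from h import *
p,R,o=pose(); print(p,R.as_euler('xyz',degrees=True),o['joint_positions'],o['gripper_width']*.0854,o['wrist_force'],o['wrist_torque'])
E
```

```text
[0.4428 0.3065 0.1203] [179.9264   0.0401 134.718 ] [ 0.6057  0.4004 -0.1087  1.0603 -0.0005  1.3961] 0.012821075752544027 [ 0.5447 -0.4839  2.5358] [-0.3454  0.1071 -0.0126]
```

Call:
play_rows(commands=[[0,0,0,0,0,0,0.03],[0,0,0,0.0027,0,0.002,0.03],[0,0,0,0,0,0,0.0],[0,0,0,0,0,0,0.0],[0,0,0,0,0,0,0.0],[0,0,6,0,0,0,0.0],[0,0,6,0,0,0,0.0],[0,0,6,0,0,0,0.0],[0,0,6,0,0,0,0.0]])

```text
time_s: 4.53
position: [0.441, 0.3093, 0.1173]
ee_rot: [3.14, -0.001, 1.93]
wrist_force: [1.7, 2.8, -2.3]
gripper_width: 0.152
```

```bash
cat > st.py <<'E'
from h import *
p,R,o=pose(); print(o['time_s'],p,R.as_euler('xyz',degrees=True),'q',o['joint_positions'],'w',o['gripper_width']*85.4,'F',o['wrist_force'],'T',o['wrist_torque'])
E
python3 st.py
```

```text
4.525 [0.441  0.3093 0.1173] [179.9001  -0.0664 110.5647] q [ 0.6112  0.4031 -0.113   1.0527  0.0007  1.8231] w 12.990383366744252 F [ 1.7072  2.8179 -2.3402] T [ 0.6241 -0.36    0.0632]
```

Call:
play_rows(commands=[[0,0,7,0,0,0,0.0],[0,0,7,0,0,0,0.0],[0,0,7,0,0,0,0.0],[0,0,7,0,0,0,0.0],[0,0,7,0,0,0,0.0]])

```text
time_s: 5.15
position: [0.4422, 0.3094, 0.1174]
ee_rot: [3.139, -0.003, 1.318]
wrist_force: [4.6, 3.7, -4.3]
gripper_width: 0.15
```

```bash
python3 st.py
```

```text
5.15 [0.4422 0.3094 0.1174] [179.8268  -0.1527  75.5072] q [ 0.6107  0.4036 -0.1122  1.051  -0.0006  2.4345] w 12.788372643517189 F [ 4.5837  3.7035 -4.334 ] T [ 0.5784 -0.9427  0.0345]
```

Call:
play_rows(commands=[[0,0,7,0,0,0,0.0],[0,0,7,0,0,0,0.0],[0,0,7,0,0,0,0.0],[0,0,7,0,0,0,0.0]])

```text
time_s: 5.65
position: [0.4431, 0.3089, 0.1174]
ee_rot: [3.138, -0.004, 0.829]
wrist_force: [7.8, 1.5, -5.1]
gripper_width: 0.153
```

```bash
python3 st.py
```

```text
5.65 [0.4431 0.3089 0.1174] [179.8107  -0.2422  47.4711] q [ 0.6101  0.4038 -0.1119  1.0503 -0.0023  2.9232] w 13.06358159787037 F [ 7.7845  1.5004 -5.1013] T [ 0.3796 -1.3796  0.0943]
```

Call:
play_rows(commands=[[0,0,0,0,0,0,0.05],[0,0,0,0,0,0,0.05],[0,0,0,0,0,-0.03,0.05],[0,0,-10.5,0,0,-0.01,0.05],[0,0,-10.5,0,0,0,0.05],[0,0,-10.5,0,0,0,0.05],[0,0,-10.5,0,0,0,0.05],[0,0,-10.5,0,0,0,0.05],[0,0,-10.5,0,0,0,0.05],[0,0,-10.5,0,0,0,0.05]])

```text
time_s: 6.9
position: [0.44, 0.3082, 0.1573]
ee_rot: [-3.141, 0.0, 2.123]
wrist_force: [-0.8, -0.0, 0.1]
gripper_width: 0.582
```

Call:
play_rows(commands=[[0,0,-10.5,0,0,0,0.05],[0,0,-10.5,0,0,0,0.05],[0,0,-10.5,0,0,0,0.05],[0,0,-10.5,0,0,0,0.05],[0,0,-10.5,0,0,0,0.05],[0,0,-10.5,0,0,0,0.05],[0,0,-10.5,0,0,0,0.05],[0,0,-10.5,0,0,0,0.05],[0,0,-10.5,0,0,0,0.05],[0,0,-1.5,0,0,0,0.05]])

```text
time_s: 8.15
position: [0.44, 0.3083, 0.1573]
ee_rot: [3.142, -0.0, -2.492]
wrist_force: [0.3, 0.3, -0.3]
gripper_width: 0.584
```

```bash
python3 - <<'E'
from h import *
p,R,o=pose();print(p,R.as_euler('xyz',degrees=True),o['joint_positions'])
p,d,c=grab('wrist')
im=cv2.resize(p[130:280,180:380,::-1],(800,600),interpolation=cv2.INTER_CUBIC);cv2.imwrite('pics/k2.png',im)
E
```

```text
[0.44   0.3083 0.1573] [ 179.9986   -0.0286 -142.7572] [ 0.6111  0.3671 -0.0546  1.1496  0.     -0.0389]
```

View pics/k2.png

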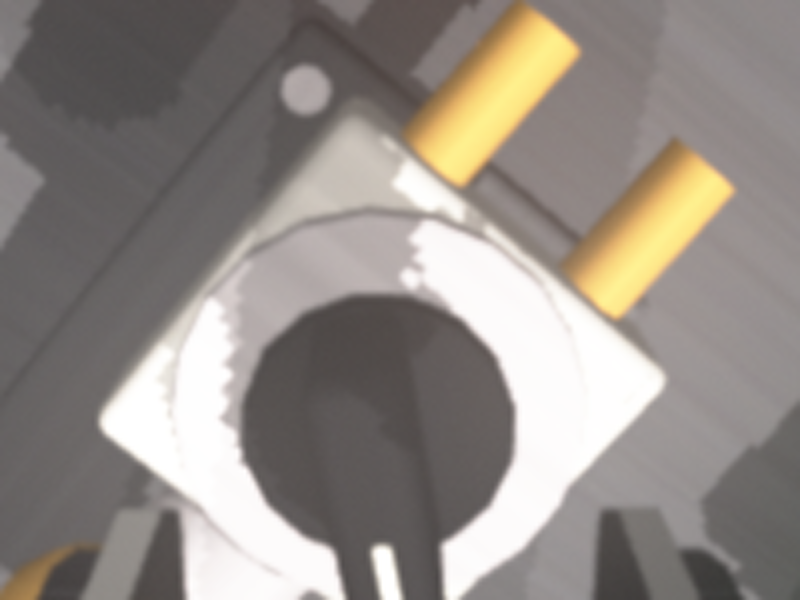

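```bash
python3 - <<'E'
from h import *
c=hit(180+379/4,130+420/4,.1);print(c,np.linalg.norm(hit(180+(379+136)/4,130+420/4,.1)-c))
a=hit(180+382/4,130+548/4,.13);b=hit(180+392/4,130+598/4,.13);print('mark deg',np.degrees(np.arctan2(*(a-b)[1::-1])))
# torch axis from block edge corners (z .1): crop (355,105)->(105,415) and (660,375)->(355,105)
q=[hit(180+x/4,130+y/4,.1) for x,y in((355,105),(105,415),(660,375))]
print([np.degrees(np.arctan2(*(q[i]-q[0])[1::-1])) for i in(1,2)],[np.linalg.norm(q[i]-q[0]) for i in(1,2)])
E
```

```text
[0.4394 0.3049 0.1   ] 0.020929125595819425
mark deg -132.92742127131527
[np.float64(-2.2406676997790003), np.float64(85.71759437434521)] [np.float64(0.06194188310015602), np.float64(0.062145061194983274)]
```

Call:
play_rows(commands=[[0,0,-10.3,-0.0015,-0.0013,0.01,0.05],[0,0,0,0,0,0.02,0.05],[0,0,0,0,0,0.01,0.04],[0,0,0,0,0,0,0],[0,0,0,0,0,0,0],[0,0,0,0,0,0,0],[0,0,5,0,0,0,0],[0,0,5,0,0,0,0],[0,0,5,0,0,0,0]])

```text
time_s: 9.32
position: [0.4426, 0.3079, 0.1176]
ee_rot: [-3.141, 0.0, -2.577]
wrist_force: [1.4, -1.6, -2.5]
gripper_width: 0.154
```

```bash
python3 st.py
```

```text
9.325 [0.4426 0.3079 0.1176] [-179.952     0.0115 -147.6402] q [ 0.6083  0.4051 -0.1093  1.0562 -0.0008  0.0435] w 13.156290916565945 F [ 1.3892 -1.6414 -2.5115] T [-0.35   -0.1111  0.029 ]
```

Call:
play_rows(commands=[[0,0,5,0,0,0,0],[0,0,5,0,0,0,0],[0,0,5,0,0,0,0]])

```text
time_s: 9.7
position: [0.4434, 0.3083, 0.1179]
ee_rot: [-3.14, 0.003, -2.831]
wrist_force: [2.4, -4.0, -0.5]
gripper_width: 0.157
```

```bash
python3 st.py
```

```text
9.7 [0.4434 0.3083 0.1179] [-179.8983    0.1493 -162.1812] q [ 0.6089  0.405  -0.1085  1.0553 -0.0025  0.2979] w 13.397310108130663 F [ 2.425  -4.0266 -0.4881] T [-0.4983 -0.6406  3.573 ]
```

Torque jumped to 3.6 N·m after 117° of turning, so the knob is on its end stop. I release, lift, and plan the move to the clamp.

Call:
play_rows(commands=[[0,0,0,0,0,0,0.05],[0,0,0,0,0,0,0.05],[0,0,0,0,0,-0.04,0.06],[0,0,0,0,0,-0.05,0.085],[0,0,0,0,0,-0.04,0.085],[0,0,0,0,0,0,0.085]])

```text
time_s: 10.45
position: [0.4444, 0.3098, 0.252]
ee_rot: [3.138, 0.009, -2.836]
wrist_force: [-0.8, 0.8, -0.3]
gripper_width: 0.995
```

```bash
python3 - <<'E'
from h import *
p,d,c=grab('wrist');p=p.astype(int)
v,u=np.mgrid[:420,:560]; o=np.array([.442,.308])
best=None
m=(p.min(-1)>140)&(abs(u-280)<40)&(v>190)&(v<280)
n,l,s,ce=cv2.connectedComponentsWithStats(m.astype(np.uint8))
for i in range(1,n):
    if 20<s[i,4]<300:
        pts=np.array([hit(a,b,.13) for a,b in zip(u[l==i],v[l==i])]);w,V=np.linalg.eigh(np.cov(pts[:,:2].T));print(s[i],pts.mean(0),np.degrees(np.arctan2(V[1,1],V[0,1])),w**.5)
plan([.4995,.016,.26],down(95),14,.085)
E
```

```text
[241 256  18  16 203] [0.5014 0.3019 0.13  ] 122.39595854518522 [0.0037 0.004 ]
[273 258   9   9  71] [0.4922 0.3244 0.13  ] -163.43422588530652 [0.002  0.0023]
[0.0, 0.0, 7.3, 0.0025, -0.0212, -0.0008, 0.085]
[0.0, 0.0, 7.3, -0.0003, -0.0213, -0.0008, 0.085]
[0.0, 0.0, 7.3, -0.0029, -0.0211, -0.0008, 0.085]
[0.0, 0.0, 7.3, -0.0056, -0.0206, -0.0008, 0.085]
[0.0, 0.0, 7.3, -0.0081, -0.0196, -0.0008, 0.085]
[0.0, 0.0, 7.3, -0.0106, -0.0185, -0.0008, 0.085]
[0.0, 0.0, 7.3, -0.0129, -0.017, -0.0008, 0.085]
[0.0, 0.0, 7.3, -0.0149, -0.0152, -0.0008, 0.085]
[0.0, 0.0, 7.3, -0.0168, -0.0132, -0.0008, 0.085]
[0.0, 0.0, 7.3, -0.0182, -0.011, -0.0008, 0.085]
[0.0, 0.0, 7.3, -0.0196, -0.0086, -0.0008, 0.085]
[0.0, 0.0, 7.3, -0.0204, -0.006, -0.0008, 0.085]
[0.0, 0.0, 7.3, -0.021, -0.0033, -0.0008, 0.085]
[0.0, 0.0, 7.3, -0.0213, -0.0007, -0.0008, 0.085]
max [0.     0.     7.3    0.0213 0.0213 0.0008 0.085 ]
```

Call:
play_rows(commands=[[0,0,7.3,0.0025,-0.021,-0.001,0.085],[0,0,7.3,0,-0.021,-0.001,0.085],[0,0,7.3,-0.003,-0.021,-0.001,0.085],[0,0,7.3,-0.0056,-0.0206,-0.001,0.085],[0,0,7.3,-0.008,-0.0196,-0.001,0.085],[0,0,7.3,-0.0106,-0.0185,-0.001,0.085],[0,0,7.3,-0.013,-0.017,-0.001,0.085]])

```text
time_s: 11.38
position: [0.4695, 0.1614, 0.2528]
ee_rot: [-3.14, -0.002, 2.552]
wrist_force: [0.2, 0.1, -0.3]
gripper_width: 0.993
```

Call:
play_rows(commands=[[0,0,7.3,-0.015,-0.015,-0.001,0.085],[0,0,7.3,-0.0168,-0.013,-0.001,0.085],[0,0,7.3,-0.018,-0.011,-0.001,0.085],[0,0,7.3,-0.0196,-0.0086,0,0.085],[0,0,7.3,-0.0204,-0.006,0,0.085],[0,0,7.3,-0.021,-0.003,0,0.085],[0,0,7.3,-0.021,-0.0007,0,0.085],[0,0,0,0,0,0,0.085]])

```text
time_s: 12.38
position: [0.498, 0.0156, 0.2558]
ee_rot: [-3.139, -0.0, 1.662]
wrist_force: [0.1, 0.3, 0.3]
gripper_width: 0.99
```

```bash
python3 - <<'E'
from h import *
grab('wrist','w3.png')
exec(open('st.py').read())
E
```

```text
12.425 [0.498  0.0163 0.2561] [-179.8658   -0.0406   95.3502] q [0.0324 0.2346 0.0253 1.3639 0.0006 1.5099] w 85.11686431713677 F [-0.9546  0.2608 -0.3142] T [0.0096 0.0193 0.0448]
```

View pics/w3.png

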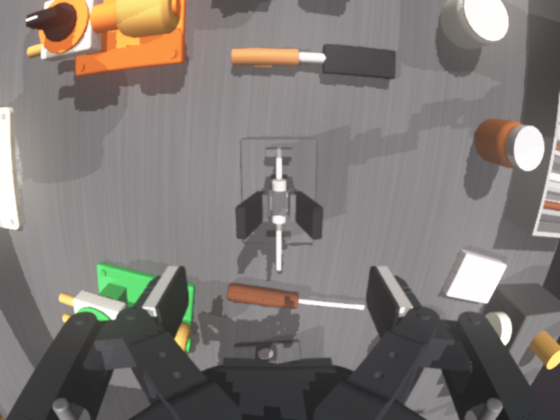

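The blade runs upright at column 279. The black handle ends are at (237,220) and (321,220), and the gripper is nearly centred over the clamp.

```bash
python3 - <<'E'
from h import *
p=np.load('wrist.npz')['p'].astype(int);v,u=np.mgrid[:420,:560]
m=(p.max(-1)<60)&(abs(u-280)<55)&(v>180)&(v<250)
n,l,s,ce=cv2.connectedComponentsWithStats(m.astype(np.uint8))
for i in range(1,n):
    if s[i,4]>80:
        print(s[i],ce[i])
        for b in (195,200,205,210,215,220,225,230,235):
            k=np.where((l==i)[b])[0]
            if len(k): print(b,k.min(),k.max(),hit(k.min(),b,.182)[:2],hit(k.max(),b,.182)[:2])
a,b=hit(280,150,.1),hit(279,268,.1);print('blade',a,b,np.degrees(np.arctan2(*(a-b)[1::-1])),np.linalg.norm(a-b))
E
```

```text
[297 199  16  35 372] [304.2769 214.6935]
200 298 302 [0.5096 0.0358] [0.5122 0.036 ]
205 297 312 [0.5093 0.0323] [0.5191 0.0332]
210 297 312 [0.5097 0.029 ] [0.5195 0.0299]
215 297 311 [0.5101 0.0256] [0.5193 0.0264]
220 297 310 [0.5105 0.0221] [0.519  0.0229]
225 301 310 [0.5135 0.0189] [0.5195 0.0194]
230 307 310 [0.5179 0.0157] [0.5199 0.0159]
[246 201  15  34 288] [252.5104 217.2431]
205 251 258 [0.4796 0.0296] [0.4842 0.03  ]
210 247 258 [0.4773 0.026 ] [0.4844 0.0266]
215 246 260 [0.4768 0.0225] [0.486  0.0233]
220 247 260 [0.4777 0.0191] [0.4862 0.0199]
225 247 256 [0.4779 0.0156] [0.4839 0.0162]
230 247 251 [0.4781 0.012 ] [0.4808 0.0123]
blade [0.4966 0.0571 0.1   ] [ 0.5063 -0.0571  0.1   ] 94.88274924466184 0.11458472425008996
```

Call:
play_rows(commands=[[0.1,0,0.3,0,0.0017,0.03,0.085],[0,0,0,0,0,0.035,0.085],[0,0,0,0,0,0.03,0.085],[0,0,0,0,0,0,0.085],[0,0,0,0,0,0,0.06],[0,0,0,0,0,0,0.02],[0,0,0,0,0,0,0.0],[0,0,0,0,0,0,0.0],[0,0,0,0,0,0,0.0],[0,0,0,0,0,0,0.0]])

```text
time_s: 13.68
position: [0.5025, 0.0169, 0.1672]
ee_rot: [3.135, 0.0, 1.659]
wrist_force: [-3.8, -0.4, 19.2]
gripper_width: 0.329
```

```bash
python3 st.py
```

```text
13.675 [0.5025 0.0169 0.1672] [179.6369   0.0147  95.0465] q [ 0.0335  0.2898 -0.1386  1.1361  0.0001  1.5162] w 28.139245597516048 F [-3.8096 -0.4428 19.2006] T [0.0322 1.0849 0.0676]
```

The width of 28 mm shows it is squeezed to the stop. I relieve the press and lift off the rack.

Call:
play_rows(commands=[[0,0,0,0,0,-0.006,0],[0,0,0,0,0,-0.01,0],[0,0,0,0,0,-0.02,0],[0,0,0,0,0,-0.03,0],[0,0,0,0,0,-0.04,0],[0,0,0,0,0,-0.04,0],[0,0,0,0,0,0,0]])

```text
time_s: 14.55
position: [0.5019, 0.0168, 0.3118]
ee_rot: [3.137, 0.0, 1.659]
wrist_force: [0.2, 0.4, -2.2]
gripper_width: 0.328
```

```bash
python3 - <<'E'
from h import *
exec(open('st.py').read())
p,d,c=grab('scene')
n=np.array([.916,.188,.354]);n/=np.linalg.norm(n); print('lean',np.arcsin(n[2]))
E=np.array([.482,-.317,.146])
zs=np.cross(n,[-np.sin(.2026),np.cos(.2026),0]);print(zs)
x=np.cross(n,-zs);R1=Ro.from_matrix(np.c_[x,n,-zs]);print(R1.as_matrix())
T=E+zs*(.098+.05-.005);print(T)
plan(T,R1,12,0)
E
```

```text
14.55 [0.5019 0.0168 0.3118] [179.7268   0.0212  95.0383] q [ 0.0335  0.2235  0.1544  1.4969 -0.0001  1.5163] w 28.024370267479156 F [ 0.1568  0.4449 -2.1657] T [0.0099 0.0389 0.008 ]
lean 0.36189837300758504
[-0.3468 -0.0712  0.9352]
[[-0.2011  0.9161  0.3468]
 [ 0.9796  0.188   0.0712]
 [ 0.0001  0.3541 -0.9352]]
[ 0.4324 -0.3272  0.2797]
[-1.7, 0.1, -0.5, -0.028, -0.0082, 0.0025, 0]
[-1.7, 0.1, -0.5, -0.028, -0.0085, 0.0022, 0]
[-1.7, 0.1, -0.5, -0.0279, -0.0089, 0.0018, 0]
[-1.7, 0.1, -0.5, -0.0279, -0.0091, 0.0016, 0]
[-1.7, 0.1, -0.5, -0.0277, -0.0094, 0.0012, 0]
[-1.7, 0.1, -0.5, -0.0277, -0.0097, 0.0009, 0]
[-1.7, 0.1, -0.5, -0.0276, -0.0099, 0.0006, 0]
[-1.7, 0.1, -0.5, -0.0275, -0.0102, 0.0002, 0]
[-1.7, 0.1, -0.5, -0.0274, -0.0105, -0.0001, 0]
[-1.7, 0.1, -0.5, -0.0273, -0.0106, -0.0005, 0]
[-1.7, 0.1, -0.5, -0.0272, -0.0109, -0.0009, 0]
[-1.7, 0.1, -0.5, -0.0272, -0.0111, -0.0013, 0]
max [1.7    0.1    0.5    0.028  0.0111 0.0025 0.    ]
```

Call:
play_rows(commands=[[-1.7,0.1,-0.5,-0.028,-0.008,0.0025,0],[-1.7,0.1,-0.5,-0.028,-0.0085,0.002,0],[-1.7,0.1,-0.5,-0.028,-0.009,0.002,0],[-1.7,0.1,-0.5,-0.028,-0.009,0.0015,0],[-1.7,0.1,-0.5,-0.0277,-0.0094,0.001,0],[-1.7,0.1,-0.5,-0.0277,-0.0097,0.001,0],[-1.7,0.1,-0.5,-0.0276,-0.01,0.0005,0],[-1.7,0.1,-0.5,-0.0275,-0.01,0,0],[-1.7,0.1,-0.5,-0.0274,-0.0105,0,0],[-1.7,0.1,-0.5,-0.0273,-0.0106,-0.0005,0]])

```text
time_s: 15.85
position: [0.4421, -0.2701, 0.2816]
ee_rot: [2.849, -0.008, 1.747]
wrist_force: [0.0, -0.2, -1.4]
gripper_width: 0.329
```

Call:
play_rows(commands=[[-1.7,0.1,-0.5,-0.0272,-0.011,-0.001,0],[-1.7,0.1,-0.5,-0.0272,-0.011,-0.001,0],[0,0,0,0,0,0,0]])

```text
time_s: 16.23
position: [0.4302, -0.3282, 0.276]
ee_rot: [2.79, -0.007, 1.761]
wrist_force: [0.1, 0.7, -1.2]
gripper_width: 0.322
```

```bash
python3 - <<'E'
from h import *
exec(open('st.py').read())
print(R.as_matrix())
grab('wrist','w4.png')
def fit(P):
    for _ in range(6):
        c=P.mean(0);w,V=np.linalg.eigh(np.cov((P-c).T));n=V[:,0]*np.sign(V[0,0]);r=(P-c)@n;P=P[abs(r)<max(2*r.std(),.0012)]
    return c,n,r.std(),len(P)
def cl(name):
    if name!='wrist': return cloud(name)
    z=np.load('wrist.npz');K=z['K'];v,u=np.mgrid[:420,:560];x=(u-K[0,2]);y=v-K[1,2];r=np.hypot(x,y)+1e-9;th=r/K[0,0]
    d=z['d'];s=d*np.tan(th)/r;X=np.stack([x*s,y*s,d],-1);W=(X-z['t'])@z['R'];W[d==0]=np.nan;return z['p'],W
for nme in('top','scene','wrist'):
    p,W=cl(nme);P=W.reshape(-1,3);g=p.astype(int).sum(-1).ravel()
    q=P-[.49,-.315,.1]
    m=(np.hypot(q[:,0],q[:,1])<.09)&(P[:,2]>.076)&(P[:,2]<.137)&(g>300)
    c,n,s,k=fit(P[m]);yaw=np.arctan2(n[1],n[0])
    zs=np.array([-n[2]*np.cos(yaw),-n[2]*np.sin(yaw),np.hypot(n[0],n[1])]);ys=np.array([-np.sin(yaw),np.cos(yaw),0])
    m2=(np.hypot(q[:,0],q[:,1])<.1)&(abs((P-c)@n)<.004)&(P[:,2]>.06)&(g>250);Q=P[m2]-c
    a=Q@zs;b=Q@ys
    print(nme,k,'c',c,'n',n,'s',s,'lean',np.arcsin(n[2]),'yaw',np.degrees(yaw),'top',np.percentile(a,[97,99,99.8]),'side',np.percentile(b,[.5,99.5]))
    e=c+zs*np.percentile(a,99)+ys*(np.percentile(b,.5)+np.percentile(b,99.5))/2-n*.004;print(' edge mid',e)
E
```

```text
16.225 [ 0.4302 -0.3282  0.276 ] [159.8811  -0.3752 100.9184] q [-0.809   0.1623 -0.0643  1.154   0.297   0.6009] w 27.53978371542987 F [ 0.1354  0.6833 -1.2128] T [-0.0497  0.3883  0.0079]
[[-0.1894  0.9224  0.3366]
 [ 0.9819  0.1756  0.0712]
 [ 0.0065  0.344  -0.939 ]]
top 448 c [ 0.4968 -0.3123  0.1077] n [0.9243 0.191  0.3304] s 0.0005450894680859086 lean 0.33673303433997115 yaw 11.674705224189223 top [0.0404 0.042  0.0425] side [-0.0703  0.0685]
 edge mid [ 0.4797 -0.3168  0.146 ]
scene 1073 c [ 0.4959 -0.3169  0.1069] n [0.9239 0.1875 0.3336] s 0.0015991144563306154 lean 0.3401547671389544 yaw 11.472473142116753 top [0.0406 0.0421 0.0435] side [-0.0686  0.0704]
 edge mid [ 0.4782 -0.3196  0.1452]
wrist 59 c [ 0.4834 -0.291   0.1069] n [0.9259 0.1875 0.3279] s 0.00012715997039987887 lean 0.3340948482968306 yaw 11.45073366092406 top [0.1483 0.149  0.2393] side [-0.0554  0.0433]
 edge mid [ 0.433  -0.3074  0.2463]
```

View pics/w4.png

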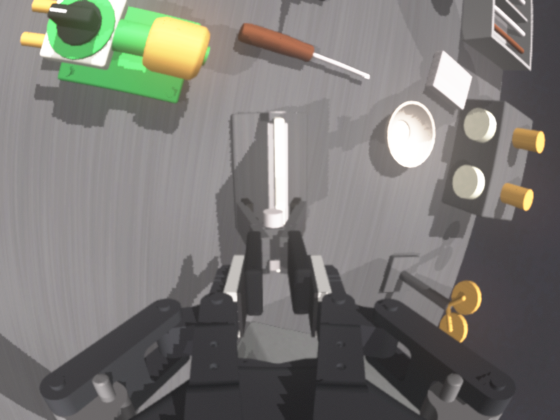

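All three views agree: lean 0.336 rad, yaw 11.5°, edge middle (0.479, -0.318, 0.1456). In the wrist picture the white plate strip (279,170) lies ahead of the clamp at (272,250). Now I align exactly.

```bash
cat >> h.py <<'E'
L,Y=.336,np.radians(11.55)
nS=np.array([np.cos(L)*np.cos(Y),np.cos(L)*np.sin(Y),np.sin(L)]);zS=np.array([-np.sin(L)*np.cos(Y),-np.sin(L)*np.sin(Y),np.cos(L)])
yS=np.cross(zS,nS);E0=np.array([.479,-.318,.1456]);R1=Ro.from_matrix(np.c_[np.cross(nS,-zS),nS,-zS])
def rel():
    p,R,o=pose();d=p-E0
    print('t',round(o['time_s'],2),'TCP in shield axes x,y,z mm',np.array([d@nS,d@yS,d@zS])*1000,'rot err deg (tool)',(R.inv()*R1).as_rotvec(degrees=True),'w',round(o['gripper_width']*85.4,1),'F in shield axes',np.array([o['wrist_force']@k for k in(nS,yS,zS)]),'T',np.array([o['wrist_torque']@k for k in(nS,yS,zS)]))
E
python3 - <<'E'
from h import *
rel(); plan(E0+zS*.12,R1,3,0)
E
```

```text
t 16.27 TCP in shield axes x,y,z mm [ -3.2891   0.6432 139.7833] rot err deg (tool) [ 0.8996 -0.1713 -0.6441] w 27.9 F in shield axes [-0.1451  0.5764 -1.5902] T [0.0203 0.4551 0.0268]
[0.3, -0.1, -0.2, -0.0002, 0.001, 0.0066, 0]
[0.3, -0.1, -0.2, -0.0002, 0.001, 0.0066, 0]
[0.3, -0.1, -0.2, -0.0002, 0.0011, 0.0066, 0]
max [0.3    0.1    0.2    0.0002 0.0011 0.0066 0.    ]
```

Call:
play_rows(commands=[[0.3,-0.1,-0.2,0,0.001,0.006,0],[0.3,-0.1,-0.2,0,0.001,0.006,0],[0.3,0,-0.2,0,0.001,0.006,0],[0,0,0,0,0,0,0],[0,0,0,0,0,0,0]])

```text
time_s: 16.9
position: [0.4412, -0.3254, 0.2633]
ee_rot: [2.803, 0.005, 1.774]
wrist_force: [-0.2, -0.9, -1.3]
gripper_width: 0.33
```

```bash
python3 - <<'E'
from h import *
rel()
s,_,c=grab('scene');w,_,_=grab('wrist')
x=c['R']@E0+c['t'];u,v=(c['K']@x)[:2]/x[2];u,v=int(u),int(v);print(u,v)
a=s[max(v-70,0):v+50,max(u-60,0):u+60];b=w[180:300,200:360]
cv2.imwrite('pics/c5.png',np.hstack([cv2.resize(a,(400,400),interpolation=2),cv2.resize(b,(400,300),interpolation=2)[0:300].repeat(1,0) if 0 else np.vstack([cv2.resize(b,(400,300),interpolation=2),np.zeros((100,400,3),np.uint8)])])[:,:,::-1])
E
```

```text
t 16.9 TCP in shield axes x,y,z mm [  2.3922   0.2933 123.7956] rot err deg (tool) [0.1751 0.2247 0.187 ] w 28.2 F in shield axes [-0.7942 -0.8035 -1.1324] T [-0.0367  0.4767 -0.0002]
119 257
```

View pics/c5.png

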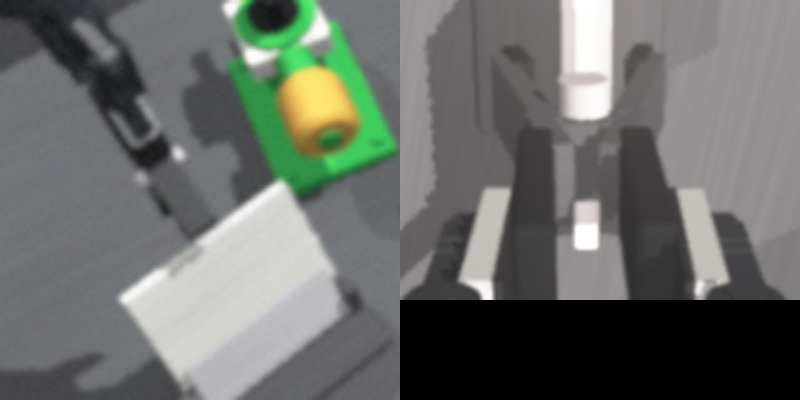

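Wrist crop: the jaw tips (515,50) and (640,50) straddle the plate (585). Scene crop: the clamp is over the middle of the edge. I centre it and advance with the jaws astride.

Call:
play_rows(commands=[[0,0.1,0,0,-0.0023,0,0],[0,0,0,0,0,0.008,0],[0,0,0,0,0,0.008,0],[0,0,0,0,0,0.008,0],[0,0,0,0,0,0,0]])

```text
time_s: 17.62
position: [0.4464, -0.324, 0.2385]
ee_rot: [2.804, 0.001, 1.775]
wrist_force: [0.1, 0.4, -0.8]
gripper_width: 0.327
```

```bash
python3 -c "from h import *;rel()"
```

```text
t 17.62 TCP in shield axes x,y,z mm [-0.6182  0.6778 98.6209] rot err deg (tool) [0.1009 0.02   0.1419] w 27.9 F in shield axes [-0.0697  0.4026 -0.8684] T [-0.0126  0.4526 -0.0047]
```

Call:
play_rows(commands=[[0,0,0,0,0,0.006,0],[0,0,0,0,0,0.006,0],[0,0,0,0,0,0.006,0],[0,0,0,0,0,0,0]])

```text
time_s: 18.12
position: [0.4524, -0.323, 0.222]
ee_rot: [2.803, 0.002, 1.774]
wrist_force: [0.2, 0.6, -1.1]
gripper_width: 0.328
```

```bash
python3 -c "from h import *;rel()"
```

```text
t 18.12 TCP in shield axes x,y,z mm [-0.398   0.429  81.0826] rot err deg (tool) [0.1263 0.0605 0.1416] w 28.0 F in shield axes [-0.0558  0.53   -1.1707] T [-0.0262  0.4433  0.0177]
```

Free so far. Now I feel forward in small steps.

Call:
play_rows(commands=[[0,0,0,0,0,0.004,0],[0,0,0,0,0,0.004,0],[0,0,0,0,0,0.003,0],[0,0,0,0,0,0,0]])

```text
time_s: 18.62
position: [0.4561, -0.3227, 0.2126]
ee_rot: [2.803, 0.003, 1.774]
wrist_force: [-0.3, 0.2, 0.3]
gripper_width: 0.327
```

```bash
python3 -c "from h import *;rel()"
```

```text
t 18.62 TCP in shield axes x,y,z mm [ 0.024  -0.0226 70.961 ] rot err deg (tool) [0.1698 0.1399 0.1548] w 27.9 F in shield axes [-0.178   0.2567  0.3308] T [0.1345 0.5789 0.0046]
```

Call:
play_rows(commands=[[0,0,0,0,0,0.002,0],[0,0,0,0,0,0.002,0],[0,0,0,0,0,0,0]])

```text
time_s: 19.0
position: [0.4574, -0.3226, 0.2089]
ee_rot: [2.803, 0.003, 1.774]
wrist_force: [-3.8, 0.2, 3.3]
gripper_width: 0.326
```

```bash
python3 -c "from h import *;rel()"
```

```text
t 19.0 TCP in shield axes x,y,z mm [ 0.0012 -0.1375 67.0788] rot err deg (tool) [0.1736 0.1573 0.1504] w 27.8 F in shield axes [-2.3323  0.9336  4.3531] T [ 0.2973  0.9193 -0.0093]
```

Call:
play_rows(commands=[[0,0,0,0,0,0.001,0],[0,0,0,0,0,0.001,0],[0,0,0,0,0,0,0]])

```text
time_s: 19.38
position: [0.458, -0.3224, 0.2069]
ee_rot: [2.803, 0.003, 1.774]
wrist_force: [-5.3, 0.1, 5.5]
gripper_width: 0.328
```

```bash
python3 -c "from h import *;rel()"
```

```text
t 19.38 TCP in shield axes x,y,z mm [-0.0442 -0.1246 64.9134] rot err deg (tool) [0.1654 0.1483 0.1471] w 28.0 F in shield axes [-3.0395  1.1488  6.8912] T [ 0.2443  1.0463 -0.0081]
```

Call:
play_rows(commands=[[0,0,0,0,0,0.001,0],[0,0,0,0,0,0,0]])

```text
time_s: 19.62
position: [0.4582, -0.3226, 0.2067]
ee_rot: [2.803, 0.004, 1.774]
wrist_force: [-8.0, -0.7, 8.7]
gripper_width: 0.329
```

```bash
python3 -c "from h import *;rel()"
```

```text
t 19.62 TCP in shield axes x,y,z mm [ 0.0482 -0.297  64.6975] rot err deg (tool) [0.1771 0.1905 0.1422] w 28.1 F in shield axes [-4.6433  0.9322 10.8229] T [ 0.5093  1.3285 -0.0408]
```

Call:
play_rows(commands=[[0,0,0,0,0,0.001,0],[0,0,0,0,0,0,0]])

```text
time_s: 19.88
position: [0.4584, -0.3227, 0.2067]
ee_rot: [2.802, 0.005, 1.773]
wrist_force: [-9.3, 0.3, 12.8]
gripper_width: 0.322
```

```bash
python3 -c "from h import *;rel()"
```

```text
t 19.88 TCP in shield axes x,y,z mm [ 0.1506 -0.5111 64.6186] rot err deg (tool) [0.1942 0.2468 0.1343] w 27.5 F in shield axes [-4.3139  2.1658 15.0199] T [ 0.7184  1.6474 -0.0427]
```

The force rises steeply after 6.3 mm of travel, so the button is in and the throat is on the edge. I let the handles spread while pressing forward.

Call:
play_rows(commands=[[0,0,0,0,0,0.0003,0.031],[0,0,0,0,0,0.0004,0.034],[0,0,0,0,0,0.0004,0.037]])

```text
time_s: 20.25
position: [0.4594, -0.3225, 0.2048]
ee_rot: [2.801, 0.004, 1.774]
wrist_force: [-6.6, 0.4, 9.4]
gripper_width: 0.434
```

```bash
python3 -c "from h import *;rel()"
```

```text
t 20.25 TCP in shield axes x,y,z mm [ 0.5687 -0.5135 62.4863] rot err deg (tool) [0.2428 0.2127 0.1702] w 37.0 F in shield axes [-2.959   1.6728 10.9686] T [0.2157 0.9287 0.018 ]
```

Call:
play_rows(commands=[[0,0,0,0,0,0.0004,0.039],[0,0,0,0,0,0.0004,0.041],[0,0,0,0,0,0,0.041]])

```text
time_s: 20.62
position: [0.4597, -0.3225, 0.2037]
ee_rot: [2.802, 0.004, 1.774]
wrist_force: [-4.0, -0.1, 5.6]
gripper_width: 0.476
```

```bash
python3 -c "from h import *;rel()"
```

```text
t 20.62 TCP in shield axes x,y,z mm [ 0.4107 -0.5287 61.3935] rot err deg (tool) [0.2162 0.2027 0.1679] w 40.6 F in shield axes [-1.8775  0.6884  6.5606] T [0.1119 0.9095 0.0091]
```

Call:
play_rows(commands=[[0,0,0,0,0,0.002,0.041],[0,0,0,0,0,0.0005,0.041]])

```text
time_s: 20.88
position: [0.4616, -0.323, 0.2034]
ee_rot: [2.798, 0.007, 1.774]
wrist_force: [-5.6, 0.3, 13.6]
gripper_width: 0.478
```

```bash
python3 -c "from h import *;rel()"
```

```text
t 20.88 TCP in shield axes x,y,z mm [ 2.047  -1.4226 60.4909] rot err deg (tool) [0.4114 0.343  0.2235] w 40.8 F in shield axes [-0.6634  1.3945 14.6281] T [0.3199 0.5401 0.0002]
```

Call:
play_rows(commands=[[0,0,0,0,0,0.001,0.043],[0,0,0,0,0,0.001,0.045],[0,0,0,0,0,0,0.045]])

```text
time_s: 21.25
position: [0.4626, -0.3232, 0.202]
ee_rot: [2.798, 0.008, 1.774]
wrist_force: [-5.3, -0.3, 13.5]
gripper_width: 0.528
```

```bash
python3 -c "from h import *;rel()"
```

```text
t 21.25 TCP in shield axes x,y,z mm [ 2.4217 -1.8143 58.9204] rot err deg (tool) [0.454  0.4011 0.2397] w 45.1 F in shield axes [-0.5104  0.7811 14.4321] T [ 0.2042  0.4647 -0.0004]
```

Call:
play_rows(commands=[[0,0,0,0.0005,-0.001,0.0003,0.045],[0,0,0,0.0005,-0.001,0.0003,0.046],[0,0,0,0,0,0.0005,0.047],[0,0,0,0,0,0,0.047]])

```text
time_s: 21.75
position: [0.461, -0.3228, 0.2002]
ee_rot: [2.798, 0.009, 1.774]
wrist_force: [-5.7, -0.7, 12.1]
gripper_width: 0.552
```

```bash
python3 -c "from h import *;rel()"
```

```text
t 21.75 TCP in shield axes x,y,z mm [ 0.4705 -1.1451 57.7058] rot err deg (tool) [0.4571 0.4332 0.2407] w 47.1 F in shield axes [-1.3992  0.4554 13.277 ] T [-0.0086  0.4422 -0.0034]
```

Call:
play_rows(commands=[[0,0,0,0,0,0.001,0.048],[0,0,0,0,0,0.001,0.049],[0,0,0,0,0,0,0.049]])

```text
time_s: 22.12
position: [0.4614, -0.3229, 0.1987]
ee_rot: [2.798, 0.009, 1.773]
wrist_force: [-7.5, -0.3, 14.1]
gripper_width: 0.581
```

```bash
python3 -c "from h import *;rel()"
```

```text
t 22.12 TCP in shield axes x,y,z mm [ 0.3359 -1.2561 56.168 ] rot err deg (tool) [0.4394 0.4641 0.2317] w 49.6 F in shield axes [-2.3762  1.1654 15.7712] T [ 0.1026  0.7035 -0.04  ]
```

Call:
play_rows(commands=[[0,0,0,0,0,0.001,0.05],[0,0,0,0,0,0.001,0.051],[0,0,0,0,0,0,0.051]])

```text
time_s: 22.5
position: [0.4618, -0.3229, 0.1967]
ee_rot: [2.799, 0.009, 1.773]
wrist_force: [-7.0, -0.8, 14.5]
gripper_width: 0.598
```

```bash
python3 -c "from h import *;rel()"
```

```text
t 22.5 TCP in shield axes x,y,z mm [ 0.042  -1.3251 54.1615] rot err deg (tool) [0.4057 0.4747 0.2139] w 51.1 F in shield axes [-1.8455  0.6329 15.9649] T [ 0.0606  0.8749 -0.0163]
```

Call:
play_rows(commands=[[0,0,0,0,0,0.0007,0.0525],[0,0,0,0,0,0.0007,0.054],[0,0,0,0,0,0,0.054]])

```text
time_s: 22.88
position: [0.4624, -0.3227, 0.1954]
ee_rot: [2.798, 0.009, 1.773]
wrist_force: [-7.6, -0.7, 14.2]
gripper_width: 0.631
```

```bash
python3 -c "from h import *;rel()"
```

```text
t 22.88 TCP in shield axes x,y,z mm [ 0.1988 -1.2447 52.6699] rot err deg (tool) [0.4231 0.4581 0.2236] w 53.9 F in shield axes [-2.4496  0.8751 15.9383] T [ 0.0928  0.6985 -0.0112]
```

Call:
play_rows(commands=[[0,0,0,0,0,0.0007,0.056],[0,0,0,0,0,0.0007,0.058],[0,0,0,0,0,0,0.058]])

```text
time_s: 23.25
position: [0.4618, -0.3203, 0.1903]
ee_rot: [2.802, 0.002, 1.775]
wrist_force: [1.3, 0.4, 0.4]
gripper_width: 0.676
```

```bash
python3 -c "from h import *;rel()"
```

```text
t 23.25 TCP in shield axes x,y,z mm [-1.5842  1.1616 47.8821] rot err deg (tool) [0.2125 0.0814 0.1809] w 57.7 F in shield axes [ 1.4504  0.1237 -0.1012] T [-0.0151  0.1596 -0.0102]
```

The force dropped to zero and the handles are free. I open fully and withdraw straight back.

Call:
play_rows(commands=[[0,0,0,0,0.001,0,0.07],[0,0,0,0,0,0,0.085],[0,0,0,0,0,0,0.085],[0,0,0,0,0,0,0.085],[0,0,0,0,0,-0.01,0.085],[0,0,0,0,0,-0.02,0.085],[0,0,0,0,0,-0.03,0.085],[0,0,0,0,0,-0.03,0.085],[0,0,0,0,0,-0.03,0.085],[0,0,0,0,0,0,0.085]])

```text
time_s: 24.5
position: [0.4236, -0.3295, 0.3079]
ee_rot: [2.799, 0.009, 1.773]
wrist_force: [-0.3, -1.0, 0.2]
gripper_width: 0.994
```

```bash
python3 - <<'E'
from h import *
rel()
s,_,c=grab('scene');w,_,_=grab('wrist')
cv2.imwrite('pics/c6.png',np.hstack([cv2.resize(s[160:340,20:200],(400,400),interpolation=2),cv2.resize(w[90:290,180:380],(400,400),interpolation=2)])[:,:,::-1])
def fit(P):
    for _ in range(6):
        c=P.mean(0);w,V=np.linalg.eigh(np.cov((P-c).T));n=V[:,0]*np.sign(V[0,0]);r=(P-c)@n;P=P[abs(r)<max(2*r.std(),.0012)]
    return c,n,r.std(),len(P)
p,W=cloud('scene');P=W.reshape(-1,3);g=p.astype(int).sum(-1).ravel();q=P-[.49,-.315,.1]
m=(np.hypot(q[:,0],q[:,1])<.09)&(P[:,2]>.076)&(P[:,2]<.137)&(g>300)
c,n,s,k=fit(P[m]);print(k,c,n,s,'lean',np.arcsin(n[2]))
# clamp cloud above the edge
d=P-E0; a=np.c_[d@nS,d@yS,d@zS]; mm=(abs(a[:,0])<.05)&(abs(a[:,1])<.03)&(a[:,2]>.005)&(a[:,2]<.1)
print('clamp zmax',np.percentile(a[mm][:,2],[50,99,100]))
E
```

```text
t 24.5 TCP in shield axes x,y,z mm [  0.1018  -0.2069 171.85  ] rot err deg (tool) [0.3815 0.451  0.2019] w 84.9 F in shield axes [-0.4054 -0.8996  0.3382] T [-0.0215  0.338   0.0359]
947 [ 0.4964 -0.3175  0.1054] [0.9247 0.1908 0.3294] 0.001552467940732048 lean 0.3357018777829824
clamp zmax [0.0486 0.0714 0.0733]
```

View pics/c6.png

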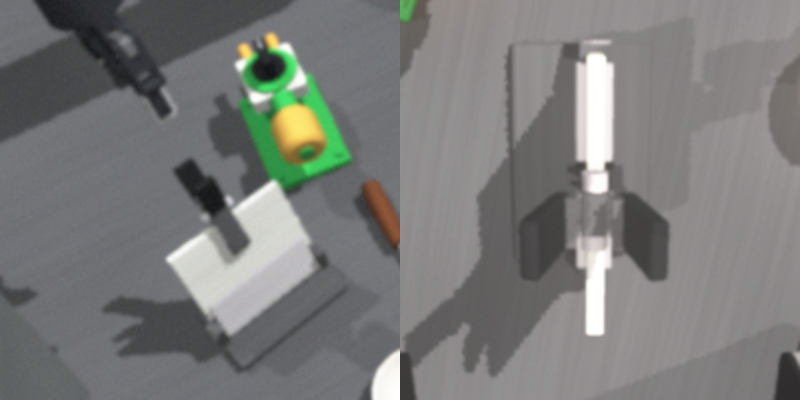

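The clamp sits square on the middle of the edge, and the lean is still 0.336. I run a numeric check of the seating depth from the wrist and top views, and of the knob bar.

```bash
python3 - <<'E'
from h import *
z=np.load('wrist.npz');K=z['K'];v,u=np.mgrid[:420,:560];x=(u-K[0,2]);y=v-K[1,2];r=np.hypot(x,y)+1e-9;th=r/K[0,0]
d=z['d'];s=d*np.tan(th)/r;W=(np.stack([x*s,y*s,d],-1)-z['t'])@z['R'];W[d==0]=np.nan
old=np.load('top.npz')['p'].astype(int)
t,_,_=grab('top');p,Wt=cloud('top')
for nm,pp,WW in(('wrist',z['p'],W),('top',p,Wt)):
    P=WW.reshape(-1,3);g=pp.astype(int).sum(-1).ravel();q=P-E0;a=np.c_[q@nS,q@yS,q@zS]
    c=(abs(a[:,0])<.045)&(abs(a[:,1])<.025)&(a[:,2]>.03)&(a[:,2]<.09)
    e=(abs(a[:,0])<.007)&(abs(a[:,1])>.025)&(abs(a[:,1])<.068)&(abs(a[:,2])<.015)&(g>350)
    print(nm,c.sum(),'handle end',np.percentile(a[c][:,2],[95,99]),'y,x mid',a[c][:,1].mean(),a[c][:,0].mean(),'edge',e.sum(),np.percentile(a[e][:,2],[50,90,98]))
cr=t[240:280,165:210];cv2.imwrite('pics/c7.png',np.hstack([cv2.resize(cr,(400,360),interpolation=2),cv2.resize(t[190:290,150:250],(360,360),interpolation=2)])[:,:,::-1])
E
```

```text
wrist 1738 handle end [0.0691 0.0697] y,x mid 0.001108727518365143 -0.0010791693364432605 edge 706 [-0.0035 -0.0026 -0.0021]
top 243 handle end [0.0697 0.0711] y,x mid 0.002101088003622082 -0.0036848015178972534 edge 139 [-0.0045 -0.0017 -0.0005]
```

View pics/c7.png

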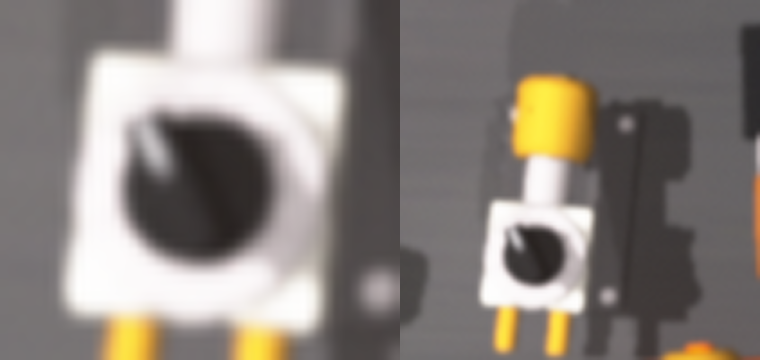

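Handle ends are 72.0 mm above the edge in the wrist view (72 if home, 78 if the button were out), so the clamp is home. The knob mark in the blurred top view reads about 28°±9°, against the gripper's final 18°. There is time, so I check the knob from near.

```bash
python3 - <<'E'
from h import *
plan([.442,.308,.24],down(-157),15,.085)
E
```

```text
[0.9, 1.1, -6.7, 0.0413, 0.0079, 0.0072, 0.085]
[0.9, 1.1, -6.7, 0.0399, 0.0127, 0.0078, 0.085]
[0.9, 1.1, -6.7, 0.038, 0.0175, 0.0083, 0.085]
[0.9, 1.1, -6.7, 0.0355, 0.0218, 0.0087, 0.085]
[0.9, 1.1, -6.7, 0.0326, 0.026, 0.0089, 0.085]
[0.9, 1.1, -6.7, 0.0291, 0.0298, 0.0092, 0.085]
[0.9, 1.1, -6.7, 0.0253, 0.0331, 0.0091, 0.085]
[0.9, 1.1, -6.7, 0.021, 0.0359, 0.0091, 0.085]
[0.9, 1.1, -6.7, 0.0166, 0.0383, 0.0088, 0.085]
[0.9, 1.1, -6.7, 0.0118, 0.04, 0.0085, 0.085]
[0.9, 1.1, -6.7, 0.0068, 0.0413, 0.0081, 0.085]
[0.9, 1.1, -6.7, 0.0019, 0.0419, 0.0074, 0.085]
[0.9, 1.1, -6.7, -0.0032, 0.042, 0.0068, 0.085]
[0.9, 1.1, -6.7, -0.0083, 0.0414, 0.006, 0.085]
[0.9, 1.1, -6.7, -0.013, 0.0402, 0.0052, 0.085]
max [0.9    1.1    6.7    0.0413 0.042  0.0092 0.085 ]
```

Call:
play_rows(commands=[[0.9,1.1,-6.7,0.041,0.008,0.007,0.085],[0.9,1.1,-6.7,0.04,0.0127,0.0078,0.085],[0.9,1.1,-6.7,0.038,0.0175,0.0083,0.085],[0.9,1.1,-6.7,0.0355,0.022,0.0087,0.085],[0.9,1.1,-6.7,0.0326,0.026,0.009,0.085],[0.9,1.1,-6.7,0.029,0.03,0.009,0.085],[0.9,1.1,-6.7,0.025,0.033,0.009,0.085],[0.9,1.1,-6.7,0.021,0.036,0.009,0.085]])

```text
time_s: 25.65
position: [0.4332, 0.0123, 0.2693]
ee_rot: [2.988, 0.088, 2.723]
wrist_force: [0.8, 0.8, 0.2]
gripper_width: 0.995
```

Call:
play_rows(commands=[[0.9,1.1,-6.7,0.0166,0.038,0.0088,0.085],[0.9,1.1,-6.7,0.012,0.04,0.0085,0.085],[0.9,1.1,-6.7,0.007,0.041,0.008,0.085],[0.9,1.1,-6.7,0.002,0.042,0.0074,0.085],[0.9,1.1,-6.7,-0.003,0.042,0.0068,0.085],[0.9,1.1,-6.7,-0.008,0.041,0.006,0.085],[0.9,1.1,-6.7,-0.013,0.04,0.005,0.085],[0,0,0,0,0,0,0.085],[0,0,0,0,0,0,0.085]])

```text
time_s: 26.78
position: [0.4411, 0.306, 0.2397]
ee_rot: [-3.135, 0.01, -2.737]
wrist_force: [0.4, -0.6, 0.5]
gripper_width: 0.998
```

```bash
python3 - <<'E'
from h import *
exec(open('st.py').read())
w,_,_=grab('wrist')
P=w.astype(int);v,u=np.mgrid[:420,:560]
m=(P.min(-1)>140)&(abs(u-280)<60)&(v>150)&(v<300)
n,l,s,ce=cv2.connectedComponentsWithStats(m.astype(np.uint8))
for i in range(1,n):
    if 15<s[i,4]<300:
        pts=np.array([hit(a,b,.13) for a,b in zip(u[l==i],v[l==i])]);e,V=np.linalg.eigh(np.cov(pts[:,:2].T));print(s[i],pts.mean(0),np.degrees(np.arctan2(V[1,1],V[0,1])),e**.5)
cv2.imwrite('pics/k8.png',cv2.resize(w[150:300,180:380,::-1],(800,600),interpolation=2))
E
```

```text
26.775 [0.4411 0.306  0.2397] [-179.6189    0.5544 -156.8375] q [ 0.6111  0.3098  0.0837  1.3366 -0.0085  0.2068] w 85.21527638240383 F [ 0.3779 -0.6295  0.4977] T [0.023  0.0383 0.0327]
[235 262  20  25 223] [0.5005 0.3007 0.13  ] -135.1614657202653 [0.0038 0.0045]
[270 265   7  11  62] [0.4897 0.3212 0.13  ] -159.8804783217193 [0.0016 0.0026]
```

View pics/k8.png

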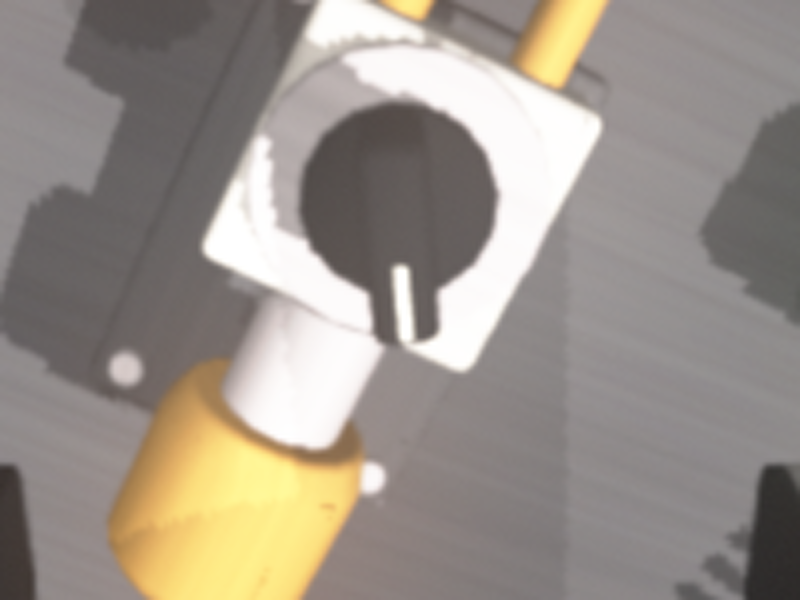

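The mark, at (402,303) in the crop, reads about 29°, roughly 11° short of the gripper's final angle. The bar may have slipped in the pads or moved on release, so I grip again and feel for the stop gently.

```bash
python3 - <<'E'
from h import *
a=hit(180+398/4,150+265/4,.13);b=hit(180+406/4,150+338/4,.13);ang=np.degrees(np.arctan2(*(b-a)[1::-1]));print(a,b,ang)
c=hit(180+399/4,150+200/4,.1);print(c)
plan([.442,.3075,.16],down(ang-180),4,.06)
E
```

```text
[0.4449 0.3079 0.13  ] [0.4582 0.3153 0.13  ] 29.175356049700373
[0.4409 0.3064 0.1   ]
[-0.1, 0.1, -1.5, -0.0001, 0.0005, 0.0201, 0.06]
[-0.1, 0.1, -1.5, -0.0002, 0.0005, 0.02, 0.06]
[-0.1, 0.1, -1.5, -0.0003, 0.0004, 0.0201, 0.06]
[-0.1, 0.1, -1.5, -0.0002, 0.0004, 0.0201, 0.06]
max [0.1    0.1    1.5    0.0003 0.0005 0.0201 0.06  ]
```

Call:
play_rows(commands=[[-0.1,0.1,-1.5,0,0.0005,0.02,0.06],[-0.1,0.1,-1.5,0,0.0005,0.02,0.06],[-0.1,0.1,-1.5,0,0.0005,0.02,0.05],[-0.1,0.1,-1.5,0,0,0.02,0.05],[0,0,0,0,0,0.02,0.05],[0,0,0,0,0,0.021,0.04],[0,0,0,0,0,0,0],[0,0,0,0,0,0,0],[0,0,0,0,0,0,0],[0,0,0,0,0,0,0]])

```text
time_s: 28.08
position: [0.4417, 0.3072, 0.1203]
ee_rot: [-3.141, 0.004, -2.633]
wrist_force: [-2.6, -3.0, -0.6]
gripper_width: 0.144
```

```bash
python3 st.py
```

```text
28.075 [0.4417 0.3072 0.1203] [-179.9655    0.2245 -150.8611] q [ 0.6082  0.3978 -0.1126  1.0565 -0.001   0.0996] w 12.27195405015327 F [-2.571  -2.9513 -0.5584] T [-0.692   0.5728 -0.0245]
```

Call:
play_rows(commands=[[0,0,1.5,0,0,0,0],[0,0,0,0,0,0,0]])

```text
time_s: 28.32
position: [0.4417, 0.3072, 0.1203]
ee_rot: [-3.141, 0.004, -2.658]
wrist_force: [-3.6, -4.1, 0.4]
gripper_width: 0.149
```

```bash
python3 st.py
```

```text
28.325 [0.4417 0.3072 0.1203] [-179.9501    0.2274 -152.3208] q [ 0.6084  0.3979 -0.1125  1.0566 -0.0014  0.1253] w 12.69358443676294 F [-3.6102 -4.0536  0.409 ] T [-0.9835  0.7229  0.4395]
```

Call:
play_rows(commands=[[0,0,1.5,0,0,0,0],[0,0,0,0,0,0,0]])

```text
time_s: 28.58
position: [0.4417, 0.3072, 0.1203]
ee_rot: [-3.14, 0.004, -2.682]
wrist_force: [-2.8, -4.2, 1.6]
gripper_width: 0.15
```

```bash
python3 st.py
```

```text
28.575 [0.4417 0.3072 0.1203] [-179.9332    0.2265 -153.6772] q [ 0.6087  0.3979 -0.1125  1.0566 -0.0017  0.1493] w 12.819400257370319 F [-2.8188 -4.2179  1.5562] T [-1.034   0.7196  1.3261]
```

Torque climbs steadily (0.44, then 1.33 N·m, against 0.06 of friction), so the knob is on its end stop; the earlier difference was twist in the pads. I relieve the pads most of the way, release and lift clear.

Call:
play_rows(commands=[[0,0,-1.5,0,0,0,0],[0,0,-0.5,0,0,0,0],[0,0,0,0,0,0,0.03],[0,0,0,0,0,0,0.05],[0,0,0,0,0,0,0.05],[0,0,0,0,0,-0.03,0.05],[0,0,0,0,0,-0.05,0.06],[0,0,0,0,0,-0.05,0.085],[0,0,0,0,0,0,0.085],[0,0,0,0,0,0,0.085]])

```text
time_s: 29.82
position: [0.4416, 0.3076, 0.2499]
ee_rot: [3.141, 0.006, -2.65]
wrist_force: [-0.2, 0.6, -0.8]
gripper_width: 0.999
```

```bash
python3 - <<'E'
from h import *
exec(open('st.py').read())
w,_,_=grab('wrist');P=w.astype(int);v,u=np.mgrid[:420,:560]
m=(P.min(-1)>120)&(abs(u-280)<9)&(v>212)&(v<245)
pts=np.array([hit(a,b,.13) for a,b in zip(u[m],v[m])]);e,V=np.linalg.eigh(np.cov(pts[:,:2].T));print(len(pts),pts.mean(0),np.degrees(np.arctan2(V[1,1],V[0,1])),e**.5)
o=np.load('top.npz')['p'].astype(int);t,_,_=grab('top');d=(abs(t.astype(int)-o).sum(-1)>120);print('top changed px',d.sum())
z,W=cloud('top');q=W.reshape(-1,3)-E0;a=np.c_[q@nS,q@yS,q@zS];c=(abs(a[:,0])<.045)&(abs(a[:,1])<.025)&(a[:,2]>.03)&(a[:,2]<.09);print('clamp end',np.percentile(a[c][:,2],[95,99]))
E
```

```text
29.825 [0.4416 0.3076 0.2499] [ 179.9721    0.3228 -151.8481] q [ 0.6085  0.3106  0.1114  1.3659 -0.0002  0.1172] w 85.3019473312148 F [-0.2342  0.579  -0.7555] T [-0.0599 -0.0214  0.0397]
422 [0.4586 0.3186 0.13  ] -150.45561415171144 [0.004  0.0076]
top changed px 35914
clamp end [0.0701 0.0713]
```

```bash
python3 -c "
from rig import manip
print(manip.close_job())"
```

```text
the job is handed in; nothing more can be done
None
```

The gas knob is on its end stop and the spring clamp is clipped over the middle of the heat shield's top edge. I handed the job in at about 30 s, with the gripper open and clear of everything.

**Knob:** I turned it clockwise until the wrist torque jumped to 3.6 N·m. A later close look showed the bar at about 29°, while the gripper had ended at 18°. After the clamp was placed I went back, gripped the knob again and turned 3° clockwise. The torque rose from about 0 to 0.44 and then 1.33 N·m, far above the 0.06 N·m friction. So the knob was already on its stop, and the earlier difference was twist in the pads. That second touch came after the clamp step.

**Clamp:** I felt for the edge and pushed about 6 mm until the force rose steeply, at roughly 15 N. I kept pressing with 6–16 N while the handles spread, and the force was zero on release.

**Last checks:**
- **Seating:** the handle ends are 72 mm above the plate edge in the wrist view. Fully home would be 72 mm, and 78 mm with the button out. The top view agrees to about 1 mm.
- **Lean:** 0.336 rad in the scene view after release, against 0.334–0.340 rad before.
- **Knob after the last release:** the mark read about 29.5°, unchanged, though that reading was noisy.
- **Bystanders:** I did not check these by measurement. The arm was in the top view, so comparing pictures told nothing. None were near any contact.

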